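# Fit the small head on the table-top potter's wheel and hold it down

## Task

The little potter's wheel is unplugged and its shaft is bare. Pick up its aluminium head from the ware board, turn it until the cross-shaped socket under its hub meshes with the cross-shaped keys of the shaft, slide it fully home on the shaft's shoulder and keep it pressed down firmly, with about a kilogram's push, so that I can nip up the grub screw: finish while still holding the head and pressing, do not let go. Leave the other things on the bench where they are.

Things in the scene. Friction and masses are not known exactly. Their poses are not given: they have to be found in the camera images.
- head: Loose aluminium wheel head, about 150 g, standing disc up on the ware board: solid disc 60 mm across, 12 mm thick, on a round hub 36 mm across, 26 mm long. Origin: centre of the hub's underside, z up. The hub is open below: a socket 26 mm deep of two crossing slots, 9.4 mm wide, 29 mm long, along x and y. It meshes in any of four positions, 90 degrees apart.
- head_rim (a point): Centre of the head's disc, 32 mm above the head's origin: grip the disc here by its rim (60 mm across, rim 26 to 38 mm above the hub's underside). Four dark screw heads on the top face, 21 mm from the centre, lie in line with the slots below.
- shaft: The wheel's bare upright steel shaft: a flat shoulder ring, 40 mm across, its top 118 mm above the bench, on which the hub's underside lands, and two crossing keys above it. Origin: centre of the shoulder's top face, on the shaft axis, z up; x and y lie along the keys. It turns about the vertical against a stiff drive (0.25 N m); its angle differs at every start.
- key_top (a point): Top centre of the shaft's crossing keys, 22 mm above its shoulder. The keys are 7 mm thick and 26 mm from end to end, with rounded tops; the socket has 1.2 mm play on each side of a key.
- wheel: The table-top potter's wheel, fixed to the bench: white housing 260 x 210 mm, 76 mm high, with a round grey splash pan 200 mm in diameter on it, rim 112 mm above the bench. Origin: on the bench under the shaft axis; the control panel with knob and switch is on its -x side. It stands on the left or on the right, the ware board on the other side.
- ware_board: Fixed wooden board 300 x 240 mm (x, y), 12 mm thick, carrying the head, the rib and the pin tool. Origin: centre of its underside. The rib lies along its far (+x) end, the pin tool along its near (-x) end.
- rib: Bystander: hard silicone rib, 104 x 44 x 6 mm, lying flat, long along its y. Origin: centre of its underside.
- pin_tool: Bystander: steel pin tool, 140 mm long along its y, handle 10 mm thick. Origin: middle of its underside.
- jar: Bystander: white ceramic jar, 92 mm diameter, 113 mm high, hinged lid closed with a wire bail, standing beyond the work. Origin: centre of its underside.
Not all that is in view belongs to the job. Of the things like the head, leave any that is blue, green or purple; of the rest the larger one is meant.

How it is judged:
By the outcome, as a careful person would: the job done as asked, in the order asked, and still so for the second after the job is handed in, while the arm keeps its last pose, push and grip.
It also fails if it takes over 40 s, if anything falls off the work surface, if the arm or the gripper's body presses on something with over 40 N, if the wrist force passes 120 N, or if a joint passes its speed limit or range.

## Robot

A 6-joint arm with a two-finger parallel gripper is mounted at the origin on the work surface. World frame = base frame: x ahead of the robot, y to its left, z up, the work surface at z = 0. Lengths are in m, angles in rad, forces in N, time in s.
With the tool pointing down it reaches from about 0.25 to 0.775 m from the base axis. Payload 8.9 kg.
Tool frame: the origin (TCP) lies between the finger pads; the fingertips stand 19 mm ahead of it and the grasp point (between the pads) is the TCP; z points along the fingers, y is the direction in which the jaws open and shut (so a half turn about z gives the same grasp; the last joint's range is limited). The gripper opens to 85 mm and grips with 20 to 120 N. Pads are 22 mm wide; open, the fingers measure 114 mm over their backs; the gripper's body (76 mm by 85 mm) begins 54 mm behind the grasp point. The pads swing forward as they close: fully open they stand 13 mm farther back than shut.
Start: joints at [-1.389, 0.291, -0.153, 1.127, 0, 1.431], TCP at [0.166, -0.498, 0.25] pointing down, gripper open.
Joint ranges: [-2.52, 2.52], [-0.91, 1.74], [-1.3, 1.37], [-1.96, 2.02], [-1.52, 1.47], [-3.14, 3.14]. Speed limits (rad/s): [2.22, 2.22, 2.79, 3.14, 3.14, 3.14].

## Interface

Orientations are given as a unit quaternion [w, x, y, z].
In Python, from station import bot gives the robot as it stands.
- The arm moves only by the shell command python3 -m crank 'ROWS' [OPENING] [FORCE]. ROWS is JSON, a list of rows, each a list of 6 numbers: the shift along the world's x, y, z as a fraction of full scale, then the turn, a rotation vector about the world's x, y, z as a fraction of full scale. A call has 1 to 20 rows; each row shifts and turns the pose as measured when the row begins; what a row does not reach is not made up. Full scale, the value 1, is 0.02 m for a shift and pi/2 rad for a turn. A row lasts 1/8 s, in which the tool goes at most 62.5 mm and 10.7 degrees, less where a joint would pass 70% of its speed; a pose out of reach is approached as far as the arm can. A call with a number of a shift or a turn outside -1 to 1 is refused whole. A call with a gripper value outside its range is refused whole. OPENING is the gripper command: -1 is fully open, 1 is shut, values between are in proportion, set as the call begins (- or left out, the last holds). The fingers move at their own pace and stop on an object; FORCE is the grip in N (left out, the last holds). Time passes only in rows, so rows that do not move let the fingers close. It gives the time, the measured TCP pose, the force and the opening at its end, in the units of the state.
- bot.sense(): the state, without advancing time (a new reading comes with each control period).
- bot.snapshot(name): name is "side" or "top"; returns the picture (384x512x3 uint8, red, green, blue); there is no depth.
- bot.camera_info(name): a dict with "mtx" (3x3 intrinsics, pixels), "R" (3x3) and "t" (3): a world point X has camera coordinates R X + t. Camera axes: x right, y down, z forward; pixel columns grow to the right and rows downward; lengths in m; the calibration is good to about 2 mm. A picture is of the moment at which its call begins. camera_info takes no time and is no camera call.
- bot.finish_job(): hands the job in, once; it reports no verdict.
Trained networks look in the newest picture that a camera, given by its name, has taken for a name from the list of things; names that differ only in an ending like _2 or _b are one class to them, and where a whole thing is asked for, a point or a joint stands for the part that bears it (a point fixed in the world has none). Each returns a list of dicts, best first, with "conf" (0 to 1); they miss things now and then, are a little off and sometimes report something else, mostly with a low value. They report only what shows in the picture. A call takes as long as a camera call. They do not tell look-alikes from the thing itself.
- bot.find_in(target, camera): "pixel" ([column, row] in pixels, amid what is visible of it).
The state is a dict: "t": time; "qpos": joint angles; "joint_vel": joint speeds; "tau": joint torques, N m; "tool_pos": TCP position; "tool_rot": TCP orientation; "contact_force": force on the tool from outside, world axes, zero at the start; "wrist_torque": the same for the moment, N m; "finger_gap": finger opening in m.
Only numpy, scipy, OpenCV 4.12 (cv2) and the standard library are available. Lean on these libraries where they do the work, as an engineer would, in place of code of your own. Each camera call takes 0.05 s, during which the arm holds its last target. There are 200 camera calls.

## Working session

There is one attempt and no reset: what is moved stays moved. The work goes in short steps, Python scripts to look and compute and a shell command to move; the robot and the scene stay as the last step left them, time stands still between calls to the robot, and variables do not carry over. Pictures are saved under pics/ and viewed, on a budget of 10 in all, crops included, one or two more only if the job needs it, and the job is handed in when it is done.

```bash
ls; mkdir -p pics; cat > h.py <<'E'
from station import bot
import numpy as np, cv2
def snap(c,f=None):
    im=bot.snapshot(c)
    if f: cv2.imwrite('pics/'+f,im[:,:,::-1])
    return im
def ray(c,px):
    i=bot.camera_info(c);K,R,t=[np.array(i[k]) for k in('mtx','R','t')]
    d=R.T@np.linalg.inv(K)@[px[0],px[1],1];return -R.T@t,d
def atz(c,px,z):
    o,d=ray(c,px);return o+d*(z-o[2])/d[2]
def proj(c,X):
    i=bot.camera_info(c);K,R,t=[np.array(i[k]) for k in('mtx','R','t')]
    p=(K@(R@np.atleast_2d(X).T+t[:,None])).T;return p[:,:2]/p[:,2:]
E
python3 - <<'E'
from h import *
a=snap('top','t0.png');b=snap('side','s0.png')
cv2.imwrite('pics/both.png',cv2.resize(np.vstack([a,b]),None,fx=.78,fy=.78)[:,:,::-1])
for c in('top','side'):
    i=bot.camera_info(c);print(c,np.round(i['mtx'],1).tolist(),np.round(ray(c,(256,192)),3).tolist())
    for n in('head','key_top','shaft','wheel','rib','pin_tool','jar'):
        print(n,[(np.round(d['pixel'],1).tolist(),round(d['conf'],2)) for d in bot.find_in(n,c)])
s=bot.sense();print({k:np.round(v,3).tolist() for k,v in s.items()})
E
```

```text
pics
top [[418.7, 0.0, 253.0], [0.0, 418.7, 190.5], [0.0, 0.0, 1.0]] [[0.456, 0.058, 0.996], [0.109, -0.017, -0.994]]
head [([196.8, 215.4], 0.89), ([121.2, 196.2], 0.87), ([214.2, 290.5], 0.84), ([122.5, 248.3], 0.66), ([158.4, 290.9], 0.59)]
key_top [([356.7, 204.7], 0.67), ([275.0, 91.2], 0.33)]
shaft [([352.9, 208.2], 0.82)]
wheel [([353.2, 224.6], 0.84), ([208.4, 199.3], 0.3)]
rib [([207.8, 150.7], 0.86)]
pin_tool [([201.7, 255.1], 0.67)]
jar [([274.6, 94.3], 0.8), ([354.7, 206.2], 0.71)]
side [[450.3, 0.0, 258.0], [0.0, 450.3, 195.8], [0.0, 0.0, 1.0]] [[0.254, 0.908, 0.685], [0.295, -0.789, -0.539]]
head [([208.4, 303.0], 0.91), ([328.8, 303.0], 0.89), ([341.9, 265.5], 0.68), ([263.8, 318.6], 0.66), ([263.8, 247.7], 0.62)]
key_top [([303.3, 148.9], 0.6)]
shaft [([303.6, 147.4], 0.53)]
wheel [([313.2, 174.8], 0.71)]
rib [([203.5, 234.0], 0.8), ([315.5, 176.2], 0.68)]
pin_tool [([306.0, 264.3], 0.75)]
jar [([188.7, 179.5], 0.96)]
{'t': 0.8, 'qpos': [-1.389, 0.291, -0.153, 1.127, 0.0, 1.432], 'joint_vel': [0.002, -0.0, 0.001, 0.001, 0.001, -0.001], 'tau': [-0.002, -53.697, 33.163, 0.001, -0.0, -0.0], 'tool_pos': [0.166, -0.498, 0.25], 'tool_rot': [-0.0, 0.987, 0.16, 0.0], 'contact_force': [-1.097, 0.114, -0.615], 'wrist_torque': [-0.012, 0.046, 0.046], 'finger_gap': 0.085}
```

View pics/both.png

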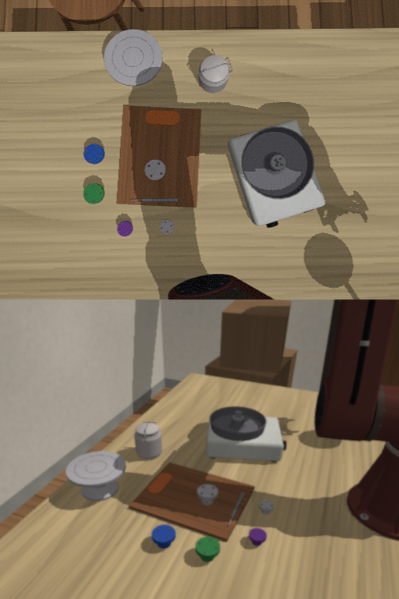

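```bash
python3 - <<'E'
from h import *
a=cv2.imread('pics/t0.png')
f=lambda cx,cy,r,s:cv2.resize(a[cy-r:cy+r,cx-r:cx+r],(s,s),interpolation=cv2.INTER_CUBIC)
cv2.imwrite('pics/crop.png',np.hstack([f(205,250,50,400)[:, :],f(356,206,20,400)]))
for px,z in(((198,216),.05),((356,205),.14),((353,208),.118),((214,290),.04),((275,94),.113),((122,196),.04),((122,248),.04)):print(px,atz('top',px,z).round(4))
print(atz('side',(264,248),.05),atz('side',(303.5,148.9),.14))
E
```

```text
(198, 216) [0.507  0.1742 0.05  ]
(356, 205) [ 0.5199 -0.1608  0.14  ]
(353, 208) [ 0.5154 -0.1599  0.118 ]
(214, 290) [0.3416 0.1398 0.04  ]
(275, 94) [ 0.767  -0.0012  0.113 ]
(122, 196) [0.5558 0.3492 0.04  ]
(122, 248) [0.4379 0.3468 0.04  ]
[0.50333262 0.18512093 0.05      ] [ 0.51117566 -0.1338486   0.14      ]
```

View pics/crop.png

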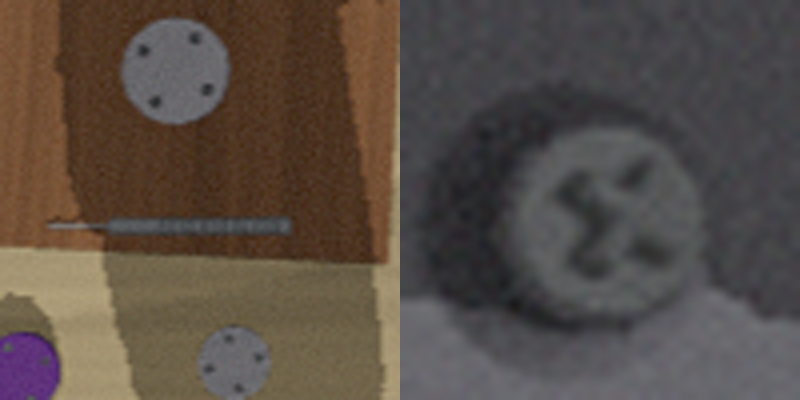

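```bash
python3 - <<'E'
from h import *
A=np.mean([snap('top') for _ in range(8)],0); B=np.mean([snap('side') for _ in range(8)],0)
np.save('A.npy',A);np.save('B.npy',B)
def f(I,cx,cy,r,s,name=None):
    c=I[cy-r:cy+r,cx-r:cx+r].astype(np.float32);c=(c-c.min())/(c.max()-c.min())*255
    return cv2.resize(c.astype(np.uint8),(s,s),interpolation=cv2.INTER_CUBIC)[:,:,::-1]
cv2.imwrite('pics/crop2.png',np.hstack([f(A,357,208,14,400),f(B,303,150,14,400)]))
# head: disc by threshold vs brown; screws
h=A[195:240,175:222];sat=h.max(2)-h.min(2)
m=(sat<25)&(h.mean(2)>85)
n,l,st,ce=cv2.connectedComponentsWithStats(m.astype(np.uint8))
k=1+st[1:,4].argmax();cn,_=cv2.findContours((l==k).astype(np.uint8),0,1);hull=cv2.convexHull(cn[0])
e=cv2.fitEllipse(hull);print('disc',np.add(e[0],[175,195]),e[1],st[k])
c=np.array(e[0])
H=cv2.resize(h.mean(2).astype(np.float32),None,fx=8,fy=8,interpolation=cv2.INTER_CUBIC)
yy,xx=np.mgrid[:H.shape[0],:H.shape[1]];u=np.stack([(xx+.5)/8-.5,(yy+.5)/8-.5],-1)
r=np.hypot(*(u-c).transpose(2,0,1));med=np.median(H[r<10]);D=((H<med-12)&(r<11.5)).astype(np.uint8)
n,l,st,ce=cv2.connectedComponentsWithStats(D)
P=[]
for i in range(1,n):
    if st[i,4]>40:
        p=(ce[i]+.5)/8-.5+[175,195];X=atz('top',p,.05);P.append(X);print(p,X.round(4),st[i,4])
P=np.array(P);C=atz('top',c+[175,195],.05);print('C',C,'mean',P.mean(0))
for q in P:
    d=q-P.mean(0);print(np.hypot(d[0],d[1]),np.degrees(np.arctan2(d[1],d[0]))%90)
E
```

```text
disc [198.33092499 217.28941536] (25.830045700073242, 26.437049865722656) [ 10  10  27  26 513]
[203.24192051 209.12769316] [0.5223 0.1624 0.05  ] 673
[190.4147409  212.26453081] [0.5157 0.1913 0.05  ] 714
[206.32824355 221.93977618] [0.4933 0.1555 0.05  ] 659
[193.3851584 225.0588843] [0.4868 0.1846 0.05  ] 726
C [0.50406682 0.17348844 0.05      ] mean [0.50452465 0.17346008 0.05      ]
0.020966923964072823 58.149081930689334
0.021061430482693506 58.068469881460686
0.021159417422715605 58.078192942547076
0.02097060578887309 57.88134884546716
```

View pics/crop2.png

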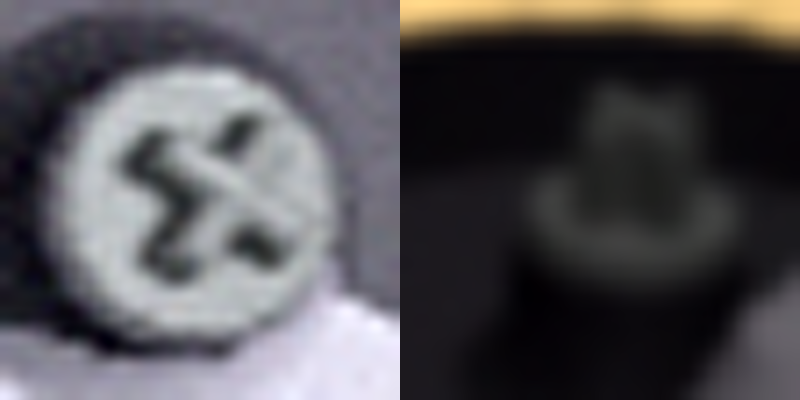

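```bash
cat > fit.py <<'E'
from h import *
from scipy.optimize import minimize
A=np.load('A.npy').mean(2).astype(np.float32)
x0,y0,N,S=340,191,34,10
I=A[y0:y0+N,x0:x0+N]
a=.013;b=.0035
cr=np.array([[a,-b],[a,b],[b,b],[b,a],[-b,a],[-b,b],[-a,b],[-a,-b],[-b,-b],[-b,-a],[b,-a],[b,-b]])
def px(P):return np.round(((proj('top',P)-[x0,y0])+.5)*S*16-8).astype(np.int32)
ang=np.linspace(0,2*np.pi,80)
def render(p,top=.139):
    x,y,th=p;c,s=np.cos(th),np.sin(th);W=cr@np.array([[c,s],[-s,c]])+[x,y]
    L=np.zeros((N*S,N*S),np.float32)
    z=lambda Q,h:np.c_[Q,np.full(len(Q),h)]
    D=np.c_[x+.02*np.cos(ang),y+.02*np.sin(ang)]
    cv2.fillPoly(L,[px(z(D,.118))],1,shift=4)
    for i in range(12):
        j=(i+1)%12
        cv2.fillPoly(L,[px(np.r_[z(W[[i,j]],.118),z(W[[j,i]],top)])],.25,shift=4)
    cv2.fillPoly(L,[px(z(W,top))],1,shift=4)
    L=cv2.GaussianBlur(L,(0,0),.5*S)
    return L.reshape(N,S,N,S).mean((1,3)),(x,y)
yy,xx=np.mgrid[:N,:N]
def cost(p,full=False):
    M,(x,y)=render(p);c=proj('top',[x,y,.122])[0]-[x0,y0]
    w=np.hypot(xx-c[0],yy-c[1])<11.5
    w&=np.hypot(xx-c[0],yy-c[1])<8.8   # inside shoulder + bit
    m=M[w];d=I[w];G=np.c_[m,np.ones(len(m))];k,*_=np.linalg.lstsq(G,d,rcond=None)
    r=d-G@k
    return (r@r)/((d-d.mean())@(d-d.mean()))
# shoulder ellipse first
best=[]
for t in range(0,90,6):
  for dx in(-.003,0,.003):
    r=minimize(cost,[.516+dx,-.161,np.radians(t)],method='Nelder-Mead',options=dict(initial_simplex=[[.516+dx,-.161,np.radians(t)],[.519+dx,-.161,np.radians(t)],[.516+dx,-.158,np.radians(t)],[.516+dx,-.161,np.radians(t+8)]],maxiter=120))
    best.append((r.fun,*r.x[:2].round(4),np.degrees(r.x[2])%90))
best.sort();print(*best[:6],sep='\n')
M,_=render([best[0][1],best[0][2],np.radians(best[0][3])])
g=lambda q:cv2.resize(((q-q.min())/(q.max()-q.min())*255).astype(np.uint8),(400,400),interpolation=cv2.INTER_CUBIC)
cv2.imwrite('pics/fit.png',np.hstack([g(I),g(M)]))
m=(I>.5*(np.percentile(I,97)+np.percentile(I,20)));
E
python3 fit.py
```

```text
Traceback (most recent call last):
  File "fit.py", line 34, in <module>
    r=minimize(cost,[.516+dx,-.161,np.radians(t)],method='Nelder-Mead',options=dict(initial_simplex=[[.516+dx,-.161,np.radians(t)],[.519+dx,-.161,np.radians(t)],[.516+dx,-.158,np.radians(t)],[.516+dx,-.161,np.radians(t+8)]],maxiter=120))
  File "fit.py", line 24, in cost
    M,(x,y)=render(p);c=proj('top',[x,y,.122])[0]-[x0,y0]
            ~~~~~~^^^
  File "fit.py", line 18, in render
    cv2.fillPoly(L,[px(np.r_[z(W[[i,j]],.118),z(W[[j,i]],top)])],.25,shift=4)
                    ~~^^^^^^^^^^^^^^^^^^^^^^^^^^^^^^^^^^^^^^^^^
  File "fit.py", line 8, in px
    def px(P):return np.round(((proj('top',P)-[x0,y0])+.5)*S*16-8).astype(np.int32)
                                ~~~~^^^^^^^^^
  File "h.py", line 13, in proj
    i=bot.camera_info(c);K,R,t=[np.array(i[k]) for k in('mtx','R','t')]
ValueError: time passes only in moves, steps and waits
```

```bash
sed -i 's/^from h import \*/from h import *\nimport functools\nbot.camera_info=functools.lru_cache(None)(bot.camera_info)/' fit.py
python3 - <<'E'
import re
s=open('h.py').read()
s=s.replace("def ray","_ci={}\ndef info(c):\n    if c not in _ci: _ci[c]=bot.camera_info(c)\n    return _ci[c]\ndef ray",1).replace("i=bot.camera_info(c)","i=info(c)")
open('h.py','w').write(s)
f=open('fit.py').read()
f=f.replace("import functools\nbot.camera_info=functools.lru_cache(None)(bot.camera_info)\n","")
f=f.replace("c=proj('top',[x,y,.122])[0]-[x0,y0]","c=np.array([356.4,207.8])-[x0,y0]")
open('fit.py','w').write(f)
E
time python3 fit.py
```

```text
(np.float64(0.8516358607586573), np.float64(0.5221), np.float64(-0.1744), np.float64(67.43668625792162))
(np.float64(0.8613938305105574), np.float64(0.5143), np.float64(-0.1608), np.float64(53.876952269586155))
(np.float64(0.861454681894414), np.float64(0.5143), np.float64(-0.1607), np.float64(54.357991716791645))
(np.float64(0.8618618596787235), np.float64(0.5143), np.float64(-0.1607), np.float64(54.67981038047598))
(np.float64(0.8618856801519116), np.float64(0.5142), np.float64(-0.1609), np.float64(54.55182758772504))
(np.float64(0.8619107487485593), np.float64(0.5145), np.float64(-0.1607), np.float64(54.330780986949755))
real	0m15.299s
user	0m15.562s
sys	0m0.132s
```

View pics/fit.png

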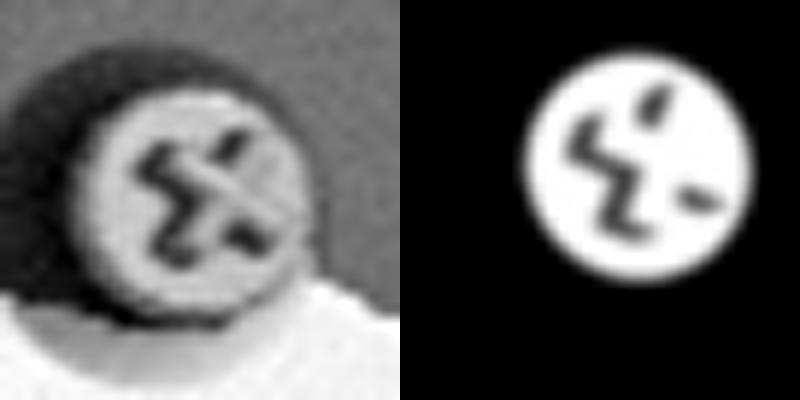

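```bash
sed -i 's/-\.161/-.167/g; s/-\.158/-.164/g' fit.py; sed -i "s/c=np.array(\[356.4,207.8\])/c=np.array([356.1,207.9])/" fit.py; python3 fit.py; python3 -c "
from h import *
print(atz('top',(356.1,207.9),.118))"
```

```text
(np.float64(0.18436074565621535), np.float64(0.516), np.float64(-0.1677), np.float64(53.023305119673566))
(np.float64(0.18438940339466825), np.float64(0.516), np.float64(-0.1677), np.float64(53.376747496357986))
(np.float64(0.18459765031581316), np.float64(0.516), np.float64(-0.1677), np.float64(53.33530487671125))
(np.float64(0.18484503009364442), np.float64(0.516), np.float64(-0.1677), np.float64(53.575244941014795))
(np.float64(0.18485895608549682), np.float64(0.516), np.float64(-0.1677), np.float64(54.029304939381284))
(np.float64(0.18487851885347598), np.float64(0.516), np.float64(-0.1677), np.float64(54.16764633506913))
[ 0.51546832 -0.16639588  0.118     ]
```

View pics/fit.png

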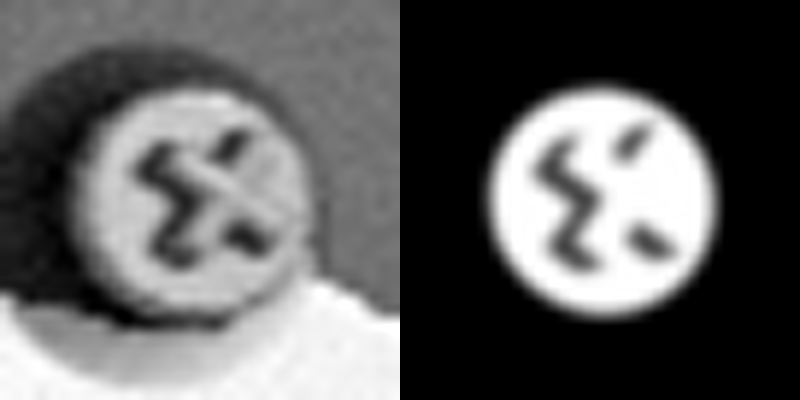

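The head is the large grey disc with four screws at (198, 217), resting on the board and about 60 mm across. The rest are:
- small grey disc at (214, 290), which is smaller
- blue, green and purple ones at (121, 196), (122, 248) and (158, 291), which are excluded by colour
- large pale disc at about (170, 74), a stand rather than a look-alike

From the measurements, the head is at (0.5045, 0.1735) with its slots at 58°. The shaft is at (0.516, -0.168) with its keys at about 53.5°.

```bash
python3 -m crank '[[0.5,1,0,0,0,0.1],[0.5,1,0,0,0,0.1],[0.5,1,0,0,0,0.1],[0.5,1,0,0,0,0.1],[0.5,1,0,0,0,0.1],[0.5,1,0,0,0,0.1],[0.5,1,0,0,0,0.1],[0.5,1,0,0,0,0],[0.5,1,0,0,0,0],[0.5,1,0,0,0,0],[0.5,1,0,0,0,0],[0.5,1,0,0,0,0],[0.5,1,0,0,0,0],[0.5,1,0,0,0,0],[0.5,1,0,0,0,0],[0.5,1,0,0,0,0],[0.5,1,0,0,0,0],[0.5,1,0,0,0,0],[0.5,1,0,0,0,0],[0.5,1,0,0,0,0]]' -1 40
```

```text
t: 4.1
tool_pos: [0.3707, -0.0866, 0.2518]
tool_rot: [0.003, 0.747, 0.665, 0.0]
contact_force: [1.5, -0.3, -0.1]
finger_gap: 0.0854
```

```bash
python3 -m crank '[[0.52,1,0,0,0,0],[0.52,1,0,0,0,0],[0.52,1,0,0,0,0],[0.52,1,0,0,0,0],[0.52,1,0,0,0,0],[0.52,1,-0.5,0,0,0],[0.52,1,-0.7,0,0,0],[0.52,1,-0.7,0,0,0],[0.52,1,-0.7,0,0,0],[0.52,1,-0.7,0,0,0],[0.52,1,-0.7,0,0,0],[0.52,1,-0.7,0,0,0],[0.4,0.9,-0.7,0,0,0],[0,0,0,0,0,0]]'; python3 - <<'E'
from h import *
from scipy.spatial.transform import Rotation as R
s=bot.sense();w,x,y,z=s['tool_rot'];M=R.from_quat([x,y,z,w]).as_matrix();print(s['tool_pos'],s['qpos'].__repr__());print(M.round(4),np.array([.5045,.1735,.04])-s['tool_pos'])
E
```

```text
t: 5.85
tool_pos: [0.5087, 0.1816, 0.1414]
tool_rot: [0.005, 0.746, 0.666, 0.002]
contact_force: [0.4, -0.4, 0.1]
finger_gap: 0.0853
[0.50874893 0.18158954 0.14140646] array([ 0.21126135,  0.39961818, -0.29784737,  0.865712  , -0.00665246,
        1.89597914])
[[ 0.1137  0.9935  0.0088]
 [ 0.9935 -0.1137 -0.0049]
 [-0.0039  0.0093 -0.9999]] [-0.00424893 -0.00808954 -0.10140646]
```

```bash
python3 -m crank '[[-0.21,-0.4,-0.5,0.003,0.0055,0],[0,0,-1,0,0,0],[0,0,-1,0,0,0],[0,0,-0.7,0,0,0],[0,0,0,0,0,0]]'
```

```text
t: 6.48
tool_pos: [0.5031, 0.169, 0.0763]
tool_rot: [-0.0, 0.747, 0.665, -0.0]
contact_force: [-0.4, -0.1, 0.4]
finger_gap: 0.0856
```

```bash
python3 -m crank '[[0.07,0.22,-0.5,0,0,0],[0,0,-0.8,0,0,0],[0,0,-0.5,0,0,0],[0,0,0,0,0,0]]'; python3 - <<'E'
from h import *
a=snap('top');b=snap('side')
f=lambda a,cx,cy,r:cv2.resize(a[cy-r:cy+r,cx-r:cx+r],(400,400),interpolation=cv2.INTER_CUBIC)[:,:,::-1]
cv2.imwrite('pics/g.png',np.hstack([f(a,198,217,45),f(b,264,248,45)]))
E
```

```text
t: 6.98
tool_pos: [0.506, 0.1739, 0.0402]
tool_rot: [0.001, 0.747, 0.665, 0.001]
contact_force: [0.1, -0.0, 0.1]
finger_gap: 0.085
```

View pics/g.png

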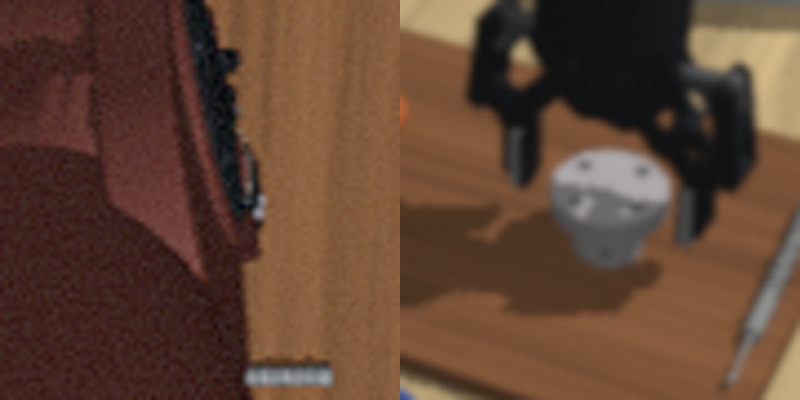

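```bash
python3 -m crank '[[0,0,0,0,0,0],[0,0,0,0,0,0],[0,0,0,0,0,0],[0,0,0,0,0,0],[0,0,0,0,0,0],[0,0,0,0,0,0]]' 1 80; python3 -m crank '[[0,0,0.5,0,0,0],[0,0,1,0,0,0],[0,0,1,0,0,0],[0,0,1,0,0,0],[0,0,1,0,0,0],[0,0,1,0,0,0],[0,0,1,0,0,0],[0,0,1,0,0,0],[0,0,0.8,0,0,0],[0,0,0,0,0,0]]'
```

```text
t: 7.82
tool_pos: [0.507, 0.1742, 0.0426]
tool_rot: [0.001, 0.747, 0.665, 0.002]
contact_force: [0.7, 0.3, -1.9]
finger_gap: 0.0579
t: 9.07
tool_pos: [0.5066, 0.1741, 0.2196]
tool_rot: [0.002, 0.747, 0.665, 0.004]
contact_force: [-0.7, -0.2, -0.8]
finger_gap: 0.0571
```

```bash
python3 -m crank '[[0.03,-0.6,0,0,0,0],[0.03,-1,0,0,0,0],[0.03,-1,0,0,0,0],[0.03,-1,0,0,0,0],[0.03,-1,0,0,0,-0.01],[0.03,-1,0,0,0,-0.01],[0.03,-1,0,0,0,-0.01],[0.03,-1,0,0,0,-0.01],[0.03,-1,0,0,0,-0.01],[0.03,-1,0,0,0,0],[0.03,-1,0,0,0,0],[0.03,-1,0,0,0,0],[0.03,-1,0,0,0,0],[0.03,-1,0,0,0,0],[0.03,-1,0,0,0,0],[0.03,-1,0,0,0,0],[0.03,-0.8,0,0,0,0],[0,-0.4,0,0,0,0],[0,0,0,0,0,0]]'; cat > st.py <<'E'
from h import *
from scipy.spatial.transform import Rotation as R
s=bot.sense();w,x,y,z=s['tool_rot'];M=R.from_quat([x,y,z,w]).as_matrix()
print(s['t'],'pos',np.round(s['tool_pos'],4),'yaw(toolx)',np.degrees(np.arctan2(M[1,0],M[0,0])).round(2),'z',M[:,2].round(4),'F',np.round(s['contact_force'],1),'T',np.round(s['wrist_torque'],2),s['finger_gap'])
E
python3 st.py; python3 - <<'E'
from h import *
b=np.mean([snap('side') for _ in range(4)],0).astype(np.uint8);a=snap('top')
f=lambda a,cx,cy,r:cv2.resize(a[cy-r:cy+r,cx-r:cx+r],(400,400),interpolation=cv2.INTER_CUBIC)[:,:,::-1]
cv2.imwrite('pics/s1.png',np.hstack([f(b,303,140,40),f(a,350,200,60)]))
E
```

```text
t: 11.45
tool_pos: [0.5051, -0.1835, 0.2064]
tool_rot: [-0.005, 0.775, 0.632, -0.004]
contact_force: [-0.5, -0.0, -0.8]
finger_gap: 0.0576
11.45 pos [ 0.5051 -0.1835  0.2064] yaw(toolx) 78.4 z [-0.0136  0.0026 -0.9999] F [-0.5 -0.  -0.8] T [-0.02 -0.03 -0.01] 0.0576467915892256
```

View pics/s1.png

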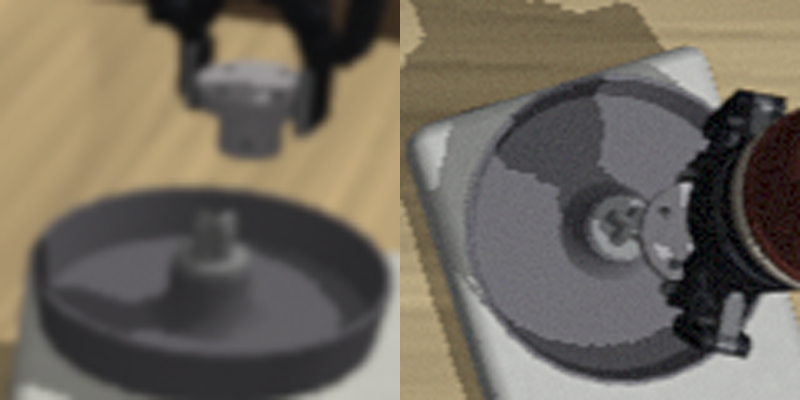

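```bash
python3 -m crank '[[0.3,0.4,0,-0.0017,-0.0087,0.003],[0.3,0.42,0,0,0,0],[0,0,0,0,0,0]]'; python3 st.py
```

```text
t: 12.08
tool_pos: [0.5183, -0.1639, 0.2069]
tool_rot: [0.001, 0.772, 0.635, 0.001]
contact_force: [0.0, 0.0, -0.8]
finger_gap: 0.0575
12.075 pos [ 0.5183 -0.1639  0.2069] yaw(toolx) 78.85 z [ 1.8e-03 -2.0e-04 -1.0e+00] F [ 0.   0.  -0.8] T [0.   0.04 0.03] 0.057502863164178235
```

```bash
python3 -m crank '[[-0.06,-0.15,-0.8,0,0,0],[0,0,0,0,0,0]]'; python3 st.py; python3 - <<'E'
from h import *
b=np.mean([snap('side') for _ in range(6)],0).astype(np.uint8)
S=12;x0,y0,w,h=280,112,48,50
c=cv2.resize(b[y0:y0+h,x0:x0+w],None,fx=S,fy=S,interpolation=cv2.INTER_CUBIC)[:,:,::-1].copy()
c=np.clip(c.astype(float)*1.5,0,255).astype(np.uint8)
p=bot.sense()['tool_pos'];a=np.linspace(0,2*np.pi,60)
def draw(xy,z,r,col):
    P=np.c_[xy[0]+r*np.cos(a),xy[1]+r*np.sin(a),np.full(60,z)]
    cv2.polylines(c,[np.round((proj('side',P)-[x0,y0]+.5)*S).astype(int)],True,col,1)
draw((.516,-.1677),.118,.02,(0,255,0))
draw(p,p[2]-.0306,.018,(0,0,255));draw(p,p[2]-.0306+.038,.03,(0,0,255))
cv2.imwrite('pics/s2.png',c)
E
```

```text
t: 12.32
tool_pos: [0.5174, -0.1664, 0.1908]
tool_rot: [0.001, 0.772, 0.636, 0.001]
contact_force: [0.1, 0.4, -2.1]
finger_gap: 0.0574
12.325 pos [ 0.5174 -0.1664  0.1908] yaw(toolx) 78.92 z [ 2.e-03 -4.e-04 -1.e+00] F [ 0.1  0.4 -2.1] T [-0.    0.    0.05] 0.05739240987808991
```

View pics/s2.png

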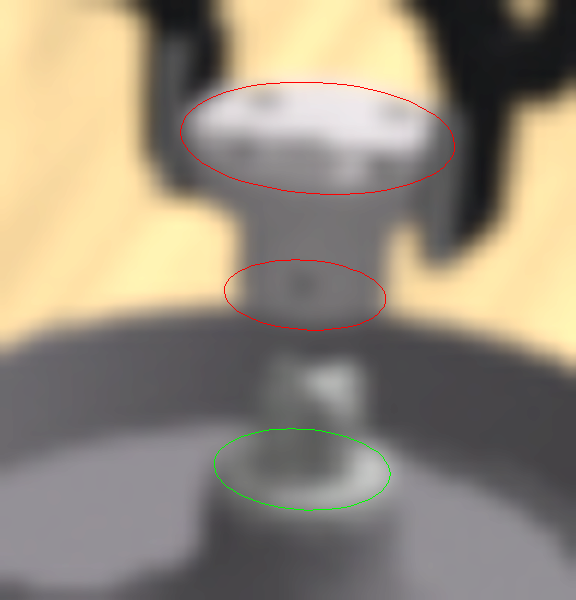

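```bash
python3 -m crank '[[0.06,-0.03,-0.4,0,0,0],[0,0,-0.4,0,0,0],[0,0,0,0,0,0]]'; python3 st.py;  python3 -m crank '[[0,0,-0.2,0,0,0],[0,0,-0.1,0,0,0]]'; python3 st.py
```

```text
t: 13.0
tool_pos: [0.5196, -0.1676, 0.1751]
tool_rot: [0.002, 0.772, 0.635, 0.001]
contact_force: [-0.2, 1.1, -1.0]
finger_gap: 0.0578
13.0 pos [ 0.5196 -0.1676  0.1751] yaw(toolx) 78.9 z [ 0.0046 -0.0016 -1.    ] F [-0.2  1.1 -1. ] T [ 0.04  0.02 -0.05] 0.05776632447868742
t: 13.25
tool_pos: [0.5196, -0.1676, 0.1689]
tool_rot: [0.002, 0.772, 0.635, 0.001]
contact_force: [-1.8, 0.4, 7.3]
finger_gap: 0.0577
13.25 pos [ 0.5196 -0.1676  0.1689] yaw(toolx) 78.9 z [ 0.0047 -0.0017 -1.    ] F [-1.8  0.4  7.3] T [ 0.13  0.59 -0.03] 0.05765844309857315
```

```bash
python3 -m crank '[[-0.05,0.02,0.1,0.001,0.003,0],[0,0,0,0,0,0]]'; python3 st.py;  python3 -m crank '[[0,0,-0.15,0,0,0],[0,0,-0.15,0,0,0]]'; python3 st.py
```

```text
t: 13.5
tool_pos: [0.5186, -0.1672, 0.1711]
tool_rot: [-0.0, 0.772, 0.635, -0.0]
contact_force: [0.0, 0.7, -1.5]
finger_gap: 0.0576
13.5 pos [ 0.5186 -0.1672  0.1711] yaw(toolx) 78.9 z [-2.e-04 -1.e-04 -1.e+00] F [ 0.   0.7 -1.5] T [-0.05  0.02  0.03] 0.05758799156621826
t: 13.75
tool_pos: [0.5183, -0.1669, 0.165]
tool_rot: [-0.0, 0.772, 0.635, -0.0]
contact_force: [-2.8, 1.5, 0.9]
finger_gap: 0.0577
13.75 pos [ 0.5183 -0.1669  0.165 ] yaw(toolx) 78.9 z [-7.e-04  3.e-04 -1.e+00] F [-2.8  1.5  0.9] T [ 0.38  0.64 -0.01] 0.05767439753613555
```

```bash
python3 -m crank '[[-0.03,0.02,-0.15,0,0,0],[0,0,-0.15,0,0,0]]'; python3 st.py;  python3 -m crank '[[0,0,-0.15,0,0,0],[0,0,-0.1,0,0,0]]'; python3 st.py
```

```text
t: 14.0
tool_pos: [0.5178, -0.1666, 0.1584]
tool_rot: [-0.0, 0.772, 0.635, -0.0]
contact_force: [1.1, -0.8, -1.3]
finger_gap: 0.0577
14.0 pos [ 0.5178 -0.1666  0.1584] yaw(toolx) 78.9 z [-4.e-04  1.e-04 -1.e+00] F [ 1.1 -0.8 -1.3] T [-0.    0.02 -0.02] 0.057721954675075286
t: 14.25
tool_pos: [0.5179, -0.1667, 0.1528]
tool_rot: [-0.0, 0.772, 0.635, -0.0]
contact_force: [0.6, 0.2, -1.9]
finger_gap: 0.0578
14.25 pos [ 0.5179 -0.1667  0.1528] yaw(toolx) 78.9 z [-3.e-04 -0.e+00 -1.e+00] F [ 0.6  0.2 -1.9] T [-0.01  0.03 -0.02] 0.0578182906950256
```

```bash
python3 -m crank '[[0,0,-0.12,0,0,0],[0,0,-0.05,0,0,0]]'; python3 st.py;  python3 -m crank '[[0,0,-0.05,0,0,0],[0,0,0,0,0,0]]'; python3 st.py
```

```text
t: 14.5
tool_pos: [0.518, -0.1668, 0.1491]
tool_rot: [-0.0, 0.772, 0.635, -0.0]
contact_force: [0.7, -0.2, -2.0]
finger_gap: 0.0575
14.5 pos [ 0.518  -0.1668  0.1491] yaw(toolx) 78.9 z [-2.e-04 -1.e-04 -1.e+00] F [ 0.7 -0.2 -2. ] T [-0.06 -0.02 -0.03] 0.05745195880012252
t: 14.75
tool_pos: [0.518, -0.1668, 0.1484]
tool_rot: [0.0, 0.772, 0.635, -0.0]
contact_force: [-1.0, 0.5, -0.5]
finger_gap: 0.0577
14.75 pos [ 0.518  -0.1668  0.1484] yaw(toolx) 78.9 z [ 0.e+00 -3.e-04 -1.e+00] F [-1.   0.5 -0.5] T [ 0.04  0.13 -0.02] 0.05765128799101591
```

```bash
python3 -m crank '[[0,0,-0.05,0,0,0]]'; python3 st.py;  python3 -m crank '[[0,0,-0.1,0,0,0]]'; python3 st.py
```

```text
t: 14.88
tool_pos: [0.5181, -0.1669, 0.1481]
tool_rot: [0.0, 0.772, 0.635, -0.0]
contact_force: [-4.9, 1.6, 16.1]
finger_gap: 0.0573
14.875 pos [ 0.5181 -0.1669  0.1481] yaw(toolx) 78.9 z [ 4.e-04 -6.e-04 -1.e+00] F [-4.9  1.6 16.1] T [ 0.46  1.1  -0.  ] 0.057260350532801575
t: 15.0
tool_pos: [0.518, -0.1669, 0.148]
tool_rot: [0.001, 0.772, 0.635, 0.0]
contact_force: [-10.6, 4.7, 31.2]
finger_gap: 0.0574
15.0 pos [ 0.518  -0.1669  0.148 ] yaw(toolx) 78.9 z [ 0.0012 -0.0012 -1.    ] F [-10.6   4.7  31.2] T [ 0.97  2.21 -0.03] 0.05735066525473832
```

```bash
python3 -m crank '[[0,0,0,0,0,0]]'; python3 st.py; python3 -m crank '[[-0.005,0.002,-0.035,0,0,0]]'; python3 st.py; python3 - <<'E'
from h import *
b=np.mean([snap('side') for _ in range(6)],0).astype(np.uint8);a=snap('top')
f=lambda a,cx,cy,r:cv2.resize(a[cy-r:cy+r,cx-r:cx+r],(400,400),interpolation=cv2.INTER_CUBIC)[:,:,::-1]
cv2.imwrite('pics/s3.png',np.hstack([f(b,303,145,26),f(a,260,192,180)]))
E
python3 st.py
```

```text
t: 15.12
tool_pos: [0.518, -0.1668, 0.1485]
tool_rot: [0.001, 0.772, 0.635, 0.0]
contact_force: [0.5, 0.8, -1.2]
finger_gap: 0.0577
15.125 pos [ 0.518  -0.1668  0.1485] yaw(toolx) 78.91 z [ 0.0016 -0.0013 -1.    ] F [ 0.5  0.8 -1.2] T [0.02 0.18 0.02] 0.05767115564022988
t: 15.25
tool_pos: [0.518, -0.1668, 0.1482]
tool_rot: [0.001, 0.772, 0.635, 0.0]
contact_force: [-2.0, 1.0, 7.5]
finger_gap: 0.0579
15.25 pos [ 0.518  -0.1668  0.1482] yaw(toolx) 78.91 z [ 0.0021 -0.0017 -1.    ] F [-2.   1.   7.5] T [0.24 0.49 0.02] 0.057866097321062675
15.6 pos [ 0.518  -0.1668  0.1482] yaw(toolx) 78.91 z [ 0.002  -0.0016 -1.    ] F [-2.5  0.7  7. ] T [ 0.23  0.47 -0.01] 0.057837432991446884
```

View pics/s3.png

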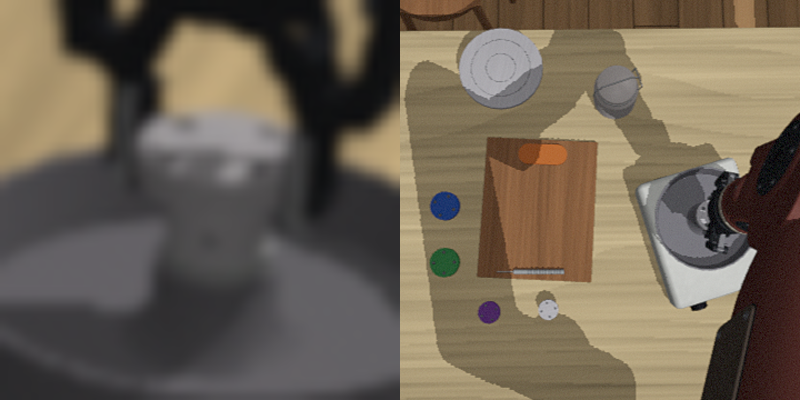

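```bash
python3 -m crank '[[-0.005,0.002,-0.03,0,0,0]]'; python3 st.py
```

```text
t: 15.72
tool_pos: [0.518, -0.1669, 0.1482]
tool_rot: [0.001, 0.772, 0.635, 0.0]
contact_force: [-4.2, 2.4, 11.1]
finger_gap: 0.0577
15.725 pos [ 0.518  -0.1669  0.1482] yaw(toolx) 78.91 z [ 0.0024 -0.0018 -1.    ] F [-4.2  2.4 11.1] T [0.37 0.87 0.01] 0.05769737854876297
```

```bash
python3 - <<'E'
from h import *
for _ in range(6): snap('side'); s=bot.sense(); print(round(s['t'],2),np.round(s['contact_force'],1),round(s['tool_pos'][2],4))
print(bot.finish_job())
E
```

```text
15.78 [-3.5  2.1  9.2] 0.1482
15.82 [-4.5  1.6  9.7] 0.1482
15.88 [-2.7  1.8 10. ] 0.1482
15.93 [-3.   2.5  9.6] 0.1482
15.97 [-4.1  0.9  8.9] 0.1482
16.02 [-4.2  1.7  9.8] 0.1482
the job is handed in; nothing more can be done
None
```

The wheel head is on the shaft, keys meshed and fully down on the shoulder. The arm was still gripping it and pressing at about 9–10 N when I handed the job in, at 16 s.

- **What I did:** I took the larger grey head from the board and turned it about 4.5° so its slots lined up with the keys. The first try caught on the key tops at 7 N, so I backed off, shifted 1 mm and it slid on.
- **Seating:** The hub stopped hard on the shoulder, with the tool at 148.2 mm against an expected 148.6 mm. An extra push, peaking at about 31 N, moved it no further. The side picture shows the hub resting on the shoulder.
- **Hold:** The grip is 80 N. The push stayed at 9–10 N over the last 0.3 s, with a side force of 3–4 N that I left in.
- **Checks that disagreed:** The network's shaft positions from the two cameras differed by about 27 mm. I used a model fit to the top picture instead. The gripper reads 57.7 mm on the 60 mm disc.
- **Other things on the bench:** In the last top picture the rest of the bench looks undisturbed.

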